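# Open the safety cap of the wide solvent bottle

## Robot

A 7-joint arm with a two-finger parallel gripper is mounted at the origin on the work surface. World frame = base frame: x ahead of the robot, y to its left, z up, the work surface at z = 0. Lengths are in m, angles in rad, forces in N, time in s.
With the tool pointing down it reaches from about 0.35 to 0.9 m from the base axis. Payload 8.1 kg.
Tool frame: the origin (TCP) lies at the very end of the fingers, on their centre line; the grasp point (between the pads) lies 19 mm behind it; z points along the fingers, y is the direction in which the jaws open and shut (so a half turn about z gives the same grasp; the last joint's range is limited). The gripper opens to 92 mm and grips with 3 to 60 N. Pads are 19 mm wide; open, the fingers measure 130 mm over their backs; the gripper's body (75 mm by 190 mm) begins 47 mm behind the grasp point.
Start: joints at [1.187, 0.434, 0.025, 1.573, -0.012, 1.134, -0.075], TCP at [0.173, -0.601, 0.227] pointing down, gripper open.
Joint ranges: [-2.62, 2.62], [-0.44, 2.09], [-1.27, 1.32], [0.08, 2.57], [-1.32, 4.46], [0.12, 2], [-2.74, 2.74]. Speed limits (rad/s): [2.22, 2.22, 3.01, 3.01, 3.14, 3.14, 3.14].

## Interface

Orientations are given as a rotation vector (axis times angle).
In Python, from cell import observe, get_image, sign_off gives the robot as it stands.
- The arm moves only by the tool arm_command, never from a script. Its argument "deltas" is a list of rows, each an object with "xyz": the shift along the tool's x, y, z in cm, a list of three; "turn": the turn about the tool's z in degrees; "jaw": the closure in counts, from 0 (fully open) to 255 (shut). A call has 1 to 5 rows; each row is the pose to reach, as a shift and turn from the pose measured when the call began, along the tool's axes at that moment; what a row does not reach only later rows make up. A row lasts 1/12 s, in which the tool goes at most 41.7 mm and 7.16 degrees, less where a joint would pass 70% of its speed; a pose out of reach is approached as far as the arm can. A call with a gripper value outside its range is refused whole. The fingers move at their own pace and stop on an object; "force" is the grip in N (left out, the last holds). Time passes only in rows, so rows that repeat a pose let the fingers close. It gives the time, the measured TCP pose, the force and the opening at its end, in the units of the state.
- observe(): the state, without advancing time (a new reading comes with each control period).
- get_image(name): name is "side" or "top" or "wrist"; returns a dict with "frame" (480x640x3 uint8, red, green, blue), "depth" (480x640 float32, m along the optical axis (not along the pixel's ray), 0 where there is no reading), "camera_matrix" (3x3 intrinsics, pixels), "cam_to_world" (4x4, takes a point from camera to world coordinates). Camera axes: x right, y up, looking along -z (the intrinsics and any distortion apply to the point x, -y, -z); pixel columns grow to the right and rows downward; lengths in m; the calibration is good to about 2 mm. A picture is of the moment at which its call begins.
- sign_off(): hands the job in, once; it reports no verdict.
The state is a dict: "clock": time; "joints": joint angles; "dq": joint speeds; "joint_efforts": joint torques, N m; "position": TCP position; "ee_rot": TCP orientation; "force": force on the tool from outside, world axes, zero at the start; "ft_torque": the same for the moment, N m; "width": opening from 0.0 (shut) to 1.0 (fully open).
Only numpy, scipy, OpenCV 4.12 (cv2) and the standard library are available. Lean on these libraries where they do the work, as an engineer would, in place of code of your own. Each camera call takes 0.05 s, during which the arm holds its last target.

## Task

Three lens-cleaning solvent bottles with the same push-and-turn safety cap are clamped to the optical table: open the widest one. Press its cap straight down, turn it anticlockwise (seen from above) while it is down until it comes free, then lift it off and finish still holding it in the gripper, upright and still, about 7 cm above the bottle it came from. Leave the other two bottles, their caps and the optics parts standing nearby alone.

Things in the scene. Friction and masses are not known exactly. Their poses are not given: they have to be found in the camera images.
- cap_wide_mid (a point): Centre (on the axis, half-way up) of the cap on the widest bottle: a black knurled cylinder, 50 mm across, 38 mm high, about 60 g, z up; grip it across its sides from above at any yaw. At the start this point is 5 mm above the bottle's mouth (137 mm above the table); the cap's underside is 20 mm above the bottle's shoulder.
- neck_wide (a point): Centre of the mouth (top of the neck) of the widest bottle, 132 mm above the table, z up. The bottle is white plastic, body 96 mm across, in a dark clamp foot 114 mm across bolted to the table, so it does not move. Shoulder ends 98 mm above the table, neck 29 mm across. All three bottles are equally high.
- plunger_wide (a joint): Spring plunger in the mouth of the widest bottle, under the cap, in m: 0 with the cap locked, grows as the cap is pressed down, to 0.008 at a hard stop; -0.005 with the cap off. It pushes up with about 5 N when the cap is locked, 13 N at the hard stop.
- bottle_wide: The widest bottle; origin at the centre of its underside on the table, z up; it does not move. Its yaw is the yaw of the locked cap.
- cap_wide: The same cap; origin at the centre of its underside. Locked by three lugs on the neck in notches of the cap, with 4 degrees of play. Pressed down at least 4.5 mm (6 to 7 mm is good) and kept down, it turns anticlockwise seen from above; turned 43 to 57 degrees from locked (50 is best, a stop follows near 60) it lifts straight off. Otherwise it cannot be pulled off.
- cap_medium: The same cap on the middle bottle (body 70 mm across), origin at the centre of its underside, 118 mm above the table; not to be touched.
- cap_narrow: The same cap on the narrowest bottle (body 54 mm across), origin at the centre of its underside, 118 mm above the table; not to be touched.
- bottle_medium: The middle bottle, clamp foot 88 mm across; origin at the centre of its underside on the table; not to be touched.
- bottle_narrow: The narrowest bottle, clamp foot 72 mm across; origin at the centre of its underside on the table; not to be touched.
- post_holder: Bystander: a black post holder with a steel post, 90 mm high, foot 44 mm across; origin under its foot.
- lens_tube: Bystander: a short black open tube standing on end, 31 mm across and 35 mm high; origin at its underside.
- cage_cube: Bystander: a black 40 mm cube with round glass windows; origin at its underside.
There are look-alikes about, which are no part of the job. Leave any brown or yellow look-alike of the cap_wide alone.

How it is judged:
On the way, in this order (a step that is already met when the one before it is completed fails the run):
1. the cap of the widest bottle is pressed down at least 4 mm (value of joint plunger_wide above 0.004 m), for 0.1 s.
2. it is turned at least 35 degrees from its locked position while still on the neck (angle between the x axis of cap_wide and the x axis of bottle_wide, either way round above 0.61 rad and z of cap_wide_mid in the frame of neck_wide below 0.02 m), for 0.1 s.
3. it is lifted clear of the bottle (z of cap_wide_mid in the frame of neck_wide above 0.045 m), for 0.2 s.
At the end, for the whole second after the job is handed in: The wide bottle's cap is held in the gripper, its centre 45 to 160 mm above the mouth (lifted 40 to 155 mm from where it was locked) and within 40 mm of the bottle's axis, upright within 17 degrees, still, touching nothing of the bottle (z of cap_wide_mid in the frame of neck_wide between 0.045 and 0.16 m and horizontal distance between cap_wide_mid and neck_wide below 0.04 m and angle between cap_wide's own z axis and vertical below 0.3 rad and linear speed of cap_wide below 0.03 m/s and contact force between the fingers and cap_wide above 1 N and contact force between cap_wide and bottle_wide below 0.1 N); the arm keeps its last pose, push and grip.
It fails at once if another bottle or its cap is pushed (over 2 N) (contact force between any of the arm, the fingers and bottle_medium above 2 N or contact force between any of the arm, the fingers and bottle_narrow above 2 N or contact force between any of the arm, the fingers and cap_medium above 2 N or contact force between any of the arm, the fingers and cap_narrow above 2 N).
It fails at once if a bystander is moved over 20 mm (distance of any of post_holder, cage_cube, lens_tube from where it was at the start of the episode above 0.02 m).
It also fails if it takes over 42 s, if anything falls off the work surface, if the arm or the gripper's body presses on something with over 40 N, if the wrist force passes 120 N, or if a joint passes its speed limit or range.

## Working session

There is one attempt and no reset: what is moved stays moved. The work goes in short steps, Python scripts to look and compute and a tool call to move; the robot and the scene stay as the last step left them, time stands still between calls to the robot, and variables do not carry over. Pictures are saved under pics/ and viewed, and the job is handed in when it is done.

Besides the shell and the picture viewer there is one more tool, called as a command line: name --argument value ..., lists and objects as JSON in quotes. arm_command: Moves the arm, as the interface text tells. Its arguments: {"type":"object","properties":{"deltas":{"type":"array","items":{"type":"object","properties":{"xyz":{"type":"array","items":{"type":"number"}},"turn":{"type":"number"},"jaw":{"type":"number"}}}},"force":{"type":"number"}},"required":["deltas"]}

```bash
ls; mkdir -p pics; cat > h.py <<'E'
import numpy as np, cv2
from cell import observe, get_image
def save(im,name): cv2.imwrite('pics/'+name,cv2.cvtColor(im,cv2.COLOR_RGB2BGR))
def ray(d,u,v):
    K=d['camera_matrix'];T=d['cam_to_world']
    p=np.array([(u-K[0,2])/K[0,0],-(v-K[1,2])/K[1,1],-1.])
    return T[:3,3],T[:3,:3]@p
def onplane(d,u,v,z):
    o,r=ray(d,u,v); return o+r*(z-o[2])/r[2]
def depthpt(d,u,v):
    o,r=ray(d,u,v); return o+r*d['depth'][v,u]
def proj(d,p):
    T=d['cam_to_world'];K=d['camera_matrix'];c=np.linalg.inv(T)@np.r_[p,1];q=K@np.array([c[0],-c[1],-c[2]]);return q[:2]/q[2]
E
python3 - <<'E'
from h import *
print(observe())
for n in ['side','top','wrist']:
    d=get_image(n);save(d['frame'],n+'0.png');print(n,d['camera_matrix'],d['cam_to_world'],d.keys())
    np.savez('pics/'+n+'0.npz',**{k:v for k,v in d.items() if isinstance(v,np.ndarray)})
E
```

```text
pics
{'clock': 0.0, 'joints': array([ 1.18740829,  0.43521745,  0.02493788,  1.57406646, -0.01162233,
        1.13397757, -0.07512969]), 'dq': array([-0.00013827,  0.00011601,  0.0005478 , -0.00051123,  0.00141364,
        0.00095537, -0.00040308]), 'joint_efforts': array([ 1.38355448e-03, -6.67844868e+01,  9.85671692e-01, -3.14460647e+01,
       -6.03642035e-02,  4.29651293e-02,  1.61475141e-04]), 'position': array([ 0.17303332, -0.60006018,  0.22595983]), 'ee_rot': array([-3.10922282e+00, -4.39285277e-01,  4.95740554e-04]), 'force': array([ 0.38326522, -0.01165379,  0.72468867]), 'ft_torque': array([-0.02326512,  0.02983912, -0.02134453]), 'width': 1.0014793234773625}
side [[509.57732138   0.         318.78687715]
 [  0.         509.57732138 236.10490763]
 [  0.           0.           1.        ]] [[ 0.87419172  0.313837   -0.37053364  0.25478521]
 [-0.48553713  0.55470106 -0.67569255 -0.65908407]
 [-0.00652192  0.77059267  0.63729459  0.67674395]
 [ 0.          0.          0.          1.        ]] dict_keys(['frame', 'depth', 'camera_matrix', 'cam_to_world'])
top [[547.39594232   0.         323.46665915]
 [  0.         547.39594232 243.06928247]
 [  0.           0.           1.        ]] [[-0.02383981  0.98522675 -0.16958746  0.42634803]
 [-0.99969867 -0.022501    0.00981229 -0.03404753]
 [ 0.00585144  0.16977028  0.98546629  1.16662193]
 [ 0.          0.          0.          1.        ]] dict_keys(['frame', 'depth', 'camera_matrix', 'cam_to_world'])
wrist [[427.26237959   0.         322.19236976]
 [  0.         427.26237959 239.29862301]
 [  0.           0.           1.        ]] [[ 0.27681547  0.92087345  0.27452739  0.24672982]
 [-0.96092237  0.26562866  0.0779077  -0.57929895]
 [-0.00117921 -0.28536557  0.95841802  0.38367025]
 [ 0.          0.          0.          1.        ]] dict_keys(['frame', 'depth', 'camera_matrix', 'cam_to_world'])
```

View pics/top0.png

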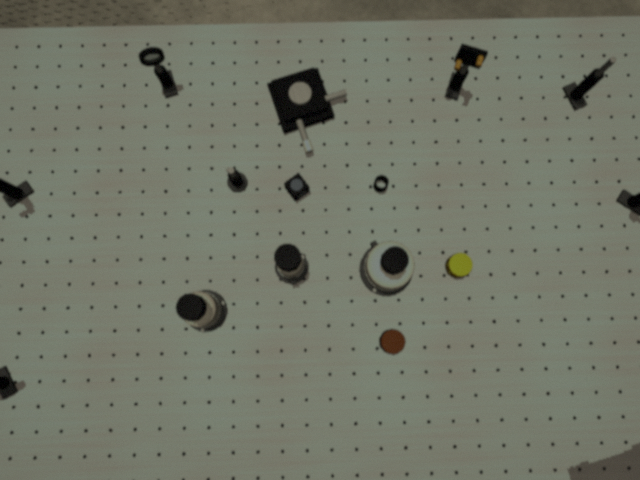

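View pics/side0.png

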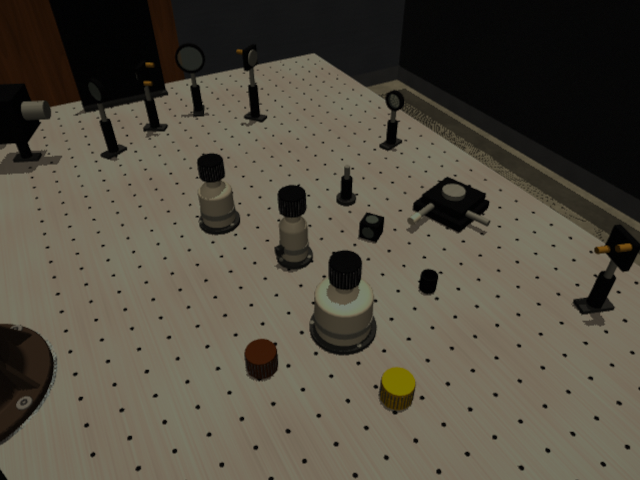

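The top view has three black caps on bottles at (395,261), (288,258) and (191,307). There are also two loose decoy caps, brown at (392,341) and yellow at (460,265). The bottle at (388,266) has by far the widest white body, so it's the likely target. I'll measure it and check a crop.

```bash
python3 - <<'E'
from h import *
ims={}
for n in ['top','side']:
    d=dict(np.load(f'pics/{n}0.npz'));f=d['frame']
    g=cv2.cvtColor(f,cv2.COLOR_RGB2GRAY); 
    print(n)
    for (u,v) in ([(395,261),(288,258),(191,307),(392,341),(460,265),(388,285)] if n=='top' else [(345,262),(292,195),(211,162)]):
        print((u,v),f[v,u],depthpt(d,u,v).round(4), onplane(d,u,v,.156).round(4))
    ims[n]=f
d=dict(np.load('pics/top0.npz'));f=d['frame']
# cap top by depth-> height in 0.148..0.165
v,u=np.mgrid[0:480,0:640]
K=d['camera_matrix'];T=d['cam_to_world']
p=np.stack([(u-K[0,2])/K[0,0],-(v-K[1,2])/K[1,1],-np.ones_like(u,float)],-1)*d['depth'][...,None]
P=p@T[:3,:3].T+T[:3,3]
m=((P[...,2]>.145)&(P[...,2]<.17)).astype(np.uint8)
n,l,s,c=cv2.connectedComponentsWithStats(m)
for i in range(1,n):
    if s[i,4]>100:
        q=P[l==i]; print('hgt',s[i],c[i].round(1),q.mean(0).round(4),np.ptp(q[:,:2],axis=0).round(4), onplane(d,*c[i],.156).round(4))
g=f.max(2)
for i,(u0,v0) in enumerate([(395,261),(288,258),(191,307)]):
    mm=(g<50).astype(np.uint8)
    n,l,s,c=cv2.connectedComponentsWithStats(mm); k=l[v0,u0]; print('dark',s[k],c[k].round(1),onplane(d,*c[k],.156).round(4))
a=cv2.resize(f[210:350,150:490],None,fx=2.3,fy=2.3,interpolation=cv2.INTER_CUBIC)
save(np.clip(a.astype(float)*1.6,0,255).astype(np.uint8),'crop_top.png')
b=ims['side'][140:400,180:440]
save(np.clip(cv2.resize(b,None,fx=2.2,fy=2.2,interpolation=cv2.INTER_CUBIC).astype(float)*1.6,0,255).astype(np.uint8),'crop_side.png')
E
```

```text
top
(395, 261) [20 18 20] [ 0.5634 -0.1768  0.1552] [ 0.5633 -0.1766  0.156 ]
(288, 258) [28 27 24] [0.5736 0.0227 0.1556] [0.5735 0.0227 0.156 ]
(191, 307) [22 22 20] [0.4869 0.2018 0.1551] [0.4869 0.2016 0.156 ]
(392, 341) [75 45 27] [ 0.4156 -0.1797  0.0375] [ 0.4167 -0.1644  0.156 ]
(460, 265) [122 128  34] [ 0.5678 -0.3282  0.0381] [ 0.553  -0.2975  0.156 ]
(388, 285) [120 128 107] [ 0.5252 -0.1703  0.0868] [ 0.5188 -0.1616  0.156 ]
side
(345, 262) [6 5 5] [ 0.5626 -0.1795  0.1554] [ 0.5622 -0.1801  0.156 ]
(292, 195) [8 7 7] [0.5719 0.017  0.1558] [0.5718 0.0167 0.156 ]
(211, 162) [7 7 6] [0.4852 0.1968 0.1549] [0.4847 0.1949 0.156 ]
hgt [458  44  30  24 350] [473.4  53.8] [ 0.9742 -0.3511  0.1603] [0.0458 0.0541] [ 0.9766 -0.3525  0.156 ]
hgt [274 244  27  27 569] [287.  256.9] [0.5757 0.0245 0.1562] [0.049  0.0487] [0.5757 0.0245 0.156 ]
hgt [381 247  28  27 576] [394.8 259.8] [ 0.5655 -0.1764  0.1563] [0.0496 0.0504] [ 0.5656 -0.1764  0.156 ]
hgt [176 294  28  27 608] [189.5 307.1] [0.4868 0.2043 0.1559] [0.0478 0.05  ] [0.4868 0.2043 0.156 ]
dark [381 247  27  28 559] [394.  260.3] [ 0.5647 -0.1748  0.156 ]
dark [275 245  27  27 559] [287.6 257.7] [0.5741 0.0234 0.156 ]
dark [177 294  29  27 609] [191.1 307. ] [0.4869 0.2015 0.156 ]
```

View pics/crop_side.png

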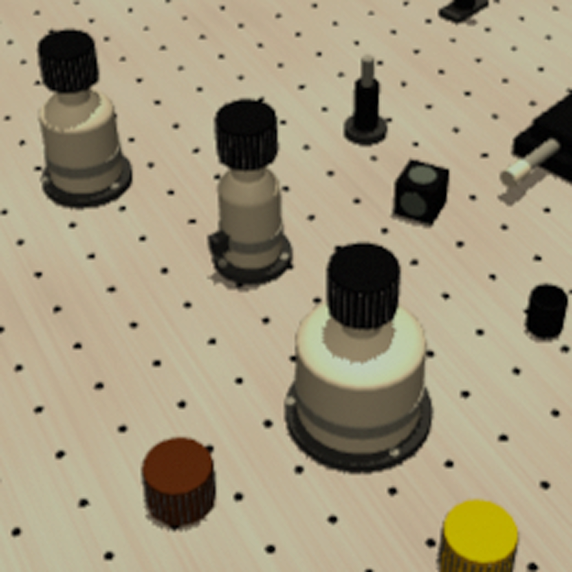

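View pics/crop_top.png

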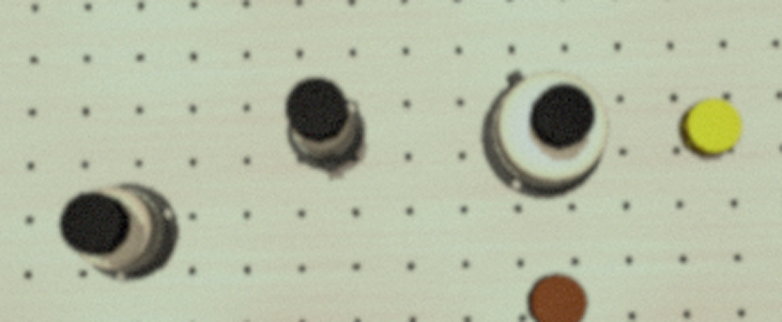

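View pics/wrist0.png

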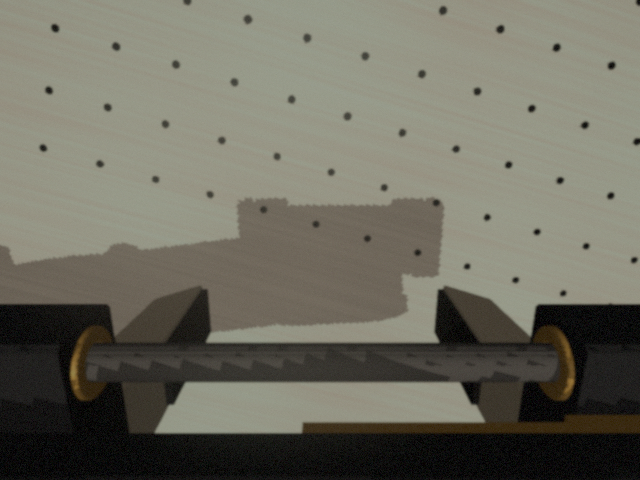

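The crops confirm it. The bottle at top-view (388,266), side-view (343,310), has a body about 1.9 times its cap's width, which fits 96/50. The others are about 1.4 times (medium) and 1.1 times (narrow). The cap top reads z≈0.156 as it should, at about (0.565, -0.176). Moving over it.

arm_command --deltas '[{"xyz": [3.3, -2.0, 0], "jaw": 0}, {"xyz": [6.6, -4.0, 0], "jaw": 0}, {"xyz": [9.9, -6.0, 0], "jaw": 0}, {"xyz": [13.2, -8.0, 0], "jaw": 0}, {"xyz": [16.5, -10.0, 0], "jaw": 0}]' --force 60

```text
schema error: expected keys xyz, turn, jaw
```

arm_command --deltas '[{"xyz": [3.3, -2.0, 0], "turn": 0, "jaw": 0}, {"xyz": [6.6, -4.0, 0], "turn": 0, "jaw": 0}, {"xyz": [9.9, -6.0, 0], "turn": 0, "jaw": 0}, {"xyz": [13.2, -8.0, 0], "turn": 0, "jaw": 0}, {"xyz": [16.5, -10.0, 0], "turn": 0, "jaw": 0}]' --force 60

```text
clock: 0.57
position: [0.3047, -0.4567, 0.2261]
ee_rot: [-3.109, -0.439, 0.001]
force: [1.0, -0.0, -0.3]
width: 0.999
```

arm_command --deltas '[{"xyz": [4.0, -2.4, 0], "turn": 0, "jaw": 0}, {"xyz": [7.5, -4.5, 0], "turn": 0, "jaw": 0}, {"xyz": [11, -6.6, 0], "turn": 0, "jaw": 0}, {"xyz": [14.5, -8.7, 0], "turn": 0, "jaw": 0}, {"xyz": [18, -10.8, 0], "turn": 0, "jaw": 0}]'

```text
clock: 0.98
position: [0.4464, -0.3038, 0.2262]
ee_rot: [-3.109, -0.439, 0.001]
force: [0.9, -0.0, -0.4]
width: 1.001
```

arm_command --deltas '[{"xyz": [4.0, -2.4, 0], "turn": 0, "jaw": 0}, {"xyz": [7.5, -4.5, 0], "turn": 0, "jaw": 0}, {"xyz": [11, -6.6, 0], "turn": 0, "jaw": 0}, {"xyz": [14.9, -9.0, 0], "turn": 0, "jaw": 0}, {"xyz": [14.9, -9.0, 0], "turn": 0, "jaw": 0}]'

```text
clock: 1.4
position: [0.5689, -0.1683, 0.226]
ee_rot: [-3.104, -0.451, -0.003]
force: [-0.3, 1.5, 0.4]
width: 1.004
```

```bash
python3 - <<'E'
from h import *
for n in ['wrist','side','top']:
    d=get_image(n);save(d['frame'],n+'1.png')
    np.savez('pics/'+n+'1.npz',**{k:v for k,v in d.items() if isinstance(v,np.ndarray)})
o=observe();print({k:np.round(o[k],4) for k in ['clock','joints','position','ee_rot','force']})
E
```

```text
{'clock': np.float64(1.55), 'joints': array([ 0.3451,  0.3933, -0.1865,  1.6447,  0.0778,  1.1128, -1.15  ]), 'position': array([ 0.5649, -0.175 ,  0.2257]), 'ee_rot': array([-3.1084e+00, -4.4260e-01,  2.2000e-03]), 'force': array([ 0.0096, -0.6206, -0.2529])}
```

View pics/wrist1.png

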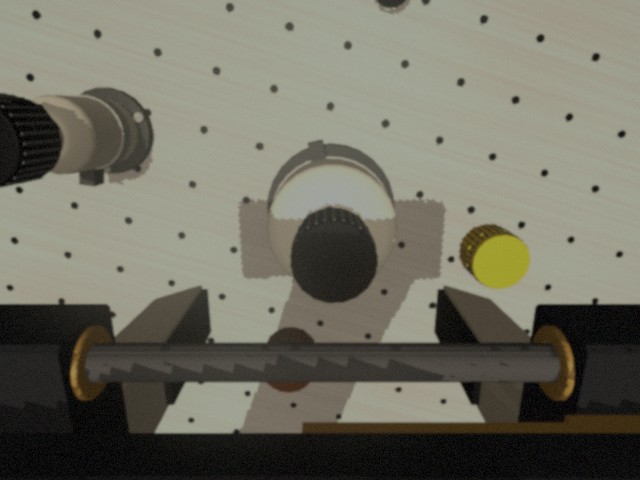

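View pics/side1.png

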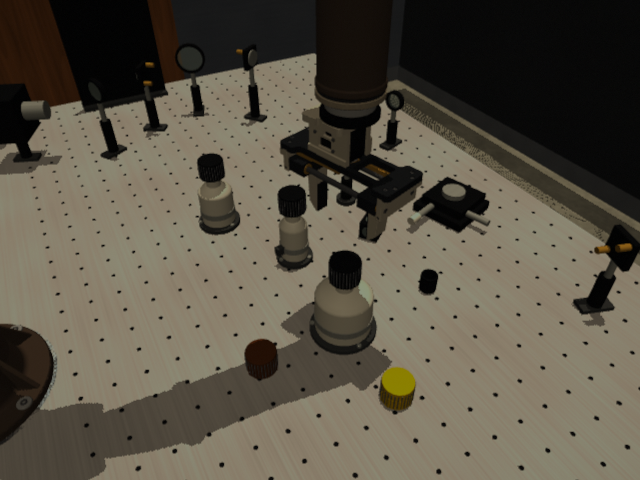

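The wrist view shows the dark cap top at about (334,262) between the fingers, with the white body below it. In the side view the gripper is just above the wide bottle. I'll refine the cap centre from the wrist view and check the other views.

```bash
python3 - <<'E'
from h import *
for n in ['wrist','side','top']:
    d=dict(np.load(f'pics/{n}1.npz'))
    v,u=np.mgrid[0:480,0:640]
    K=d['camera_matrix'];T=d['cam_to_world']
    p=np.stack([(u-K[0,2])/K[0,0],-(v-K[1,2])/K[1,1],-np.ones_like(u,float)],-1)*d['depth'][...,None]
    P=p@T[:3,:3].T+T[:3,3]
    m=((P[...,2]>.152)&(P[...,2]<.160)&(np.hypot(P[...,0]-.565,P[...,1]+.176)<.05)).astype(np.uint8)
    nn,l,s,c=cv2.connectedComponentsWithStats(m)
    for i in range(1,nn):
        if s[i,4]>100:
            q=P[l==i]; ct=max(cv2.findContours((l==i).astype(np.uint8),0,1)[0],key=len); e=cv2.fitEllipse(ct)
            w=np.array([onplane(d,*x[0],.156)[:2] for x in ct],np.float32)
            cc,r=cv2.minEnclosingCircle(w)
            print(n,c[i].round(1),q.mean(0).round(4),np.ptp(q[:,:2],axis=0).round(4),'ell',np.round(e[0],1),onplane(d,*e[0],.156).round(4),'circ',np.round(cc,4),round(r,4))
    print('tcp px',proj(d,observe()['position']).round(0))
E
```

```text
wrist [333.9 261.2] [ 0.5667 -0.1757  0.1556] [0.0492 0.0497] ell [334.  261.2] [ 0.567  -0.1757  0.156 ] circ [ 0.5665 -0.176 ] 0.0252
tcp px [335. 322.]
side [344.6 262. ] [ 0.562  -0.1793  0.1557] [0.0501 0.0491] ell [344.6 262. ] [ 0.5617 -0.1797  0.156 ] circ [ 0.5621 -0.1803] 0.0269
tcp px [346. 223.]
tcp px [399. 255.]
```

The wrist view gives (0.5667, -0.1757), top (0.5656, -0.1764) and side (0.562, -0.180), and the cap diameter comes out at 50 mm. They agree to a few mm, and the TCP is within about 2 mm of them. Descending so the pads meet mid-cap (TCP z≈0.118).

arm_command --deltas '[{"xyz": [0, 0.15, 3.0], "turn": 0, "jaw": 0}, {"xyz": [0, 0.15, 6.0], "turn": 0, "jaw": 0}, {"xyz": [0, 0.15, 9.0], "turn": 0, "jaw": 0}, {"xyz": [0, 0.15, 10.7], "turn": 0, "jaw": 0}, {"xyz": [0, 0.15, 10.7], "turn": 0, "jaw": 0}]'

```text
clock: 1.97
position: [0.5612, -0.1779, 0.1148]
ee_rot: [-3.107, -0.438, 0.013]
force: [-0.4, 0.2, -0.0]
width: 0.999
```

```bash
python3 - <<'E'
from h import *
d=get_image('wrist');save(d['frame'],'wrist2.png')
d=get_image('side');save(cv2.resize(d['frame'][130:400,220:500],None,fx=2.1,fy=2.1),'side2.png')
o=observe();print({k:np.round(o[k],4) for k in ['clock','joints','position','ee_rot','force']})
E
```

```text
{'clock': np.float64(2.0667), 'joints': array([ 0.3413,  0.4997, -0.1781,  1.7665,  0.1087,  0.888 , -1.1744]), 'position': array([ 0.5643, -0.1778,  0.1189]), 'ee_rot': array([-3.1091, -0.4394,  0.0041]), 'force': array([ 1.1219, -0.2953,  0.6446])}
```

View pics/side2.png

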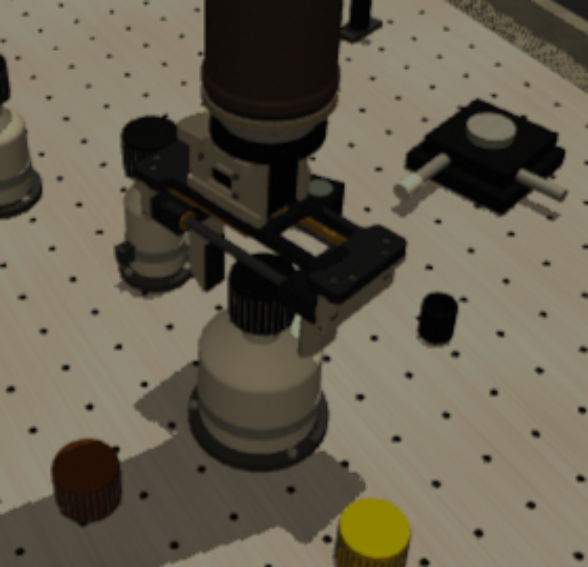

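View pics/wrist2.png

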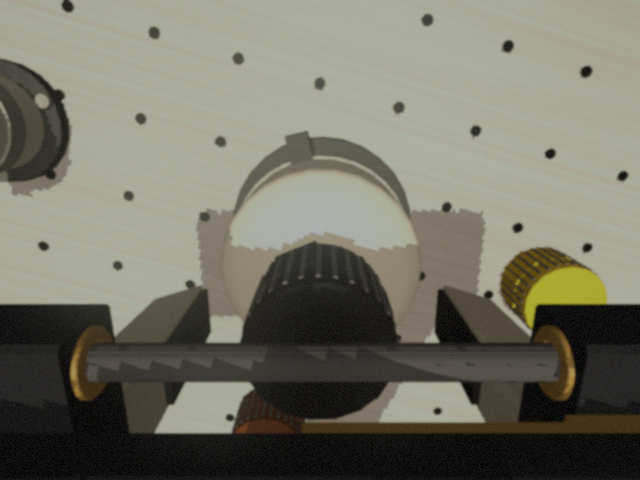

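The cap is centred between the pads: finger edges at columns 208 and 437, cap from 243 to 398. Closing.

arm_command --deltas '[{"xyz": [0.1, -0.1, 0], "turn": 0, "jaw": 255}, {"xyz": [0.1, -0.1, 0], "turn": 0, "jaw": 255}, {"xyz": [0.1, -0.1, 0], "turn": 0, "jaw": 255}, {"xyz": [0.1, -0.1, 0], "turn": 0, "jaw": 255}, {"xyz": [0.1, -0.1, 0], "turn": 0, "jaw": 255}]' --force 60

```text
clock: 2.48
position: [0.5652, -0.1766, 0.1195]
ee_rot: [-3.109, -0.439, 0.003]
force: [-0.3, -0.4, -0.6]
width: 0.682
```

arm_command --deltas '[{"xyz": [0, 0, 0], "turn": 0, "jaw": 255}, {"xyz": [0, 0, 0], "turn": 0, "jaw": 255}, {"xyz": [0, 0, 0], "turn": 0, "jaw": 255}, {"xyz": [0, 0, 0], "turn": 0, "jaw": 255}]'

```text
clock: 2.82
position: [0.5654, -0.1763, 0.1198]
ee_rot: [-3.109, -0.44, 0.002]
force: [-1.0, 1.2, 3.6]
width: 0.537
```

```bash
python3 - <<'E'
from h import *
o=observe();print({k:np.round(o[k],4) for k in ['clock','joints','position','ee_rot','force','ft_torque','width']})
E
```

```text
{'clock': np.float64(2.8167), 'joints': array([ 0.3389,  0.499 , -0.1787,  1.7652,  0.1086,  0.8889, -1.1767]), 'position': array([ 0.5654, -0.1763,  0.1198]), 'ee_rot': array([-3.1092e+00, -4.4010e-01,  2.3000e-03]), 'force': array([-1.019 ,  1.1889,  3.5853]), 'ft_torque': array([ 0.3136,  0.2193, -0.0336]), 'width': np.float64(0.5373)}
```

The opening is 0.537 × 92 = 49.4 mm, so the cap is gripped. Pressing down gently.

arm_command --deltas '[{"xyz": [0, 0, 0.2], "turn": 0, "jaw": 255}, {"xyz": [0, 0, 0.4], "turn": 0, "jaw": 255}, {"xyz": [0, 0, 0.6], "turn": 0, "jaw": 255}, {"xyz": [0, 0, 0.7], "turn": 0, "jaw": 255}, {"xyz": [0, 0, 0.7], "turn": 0, "jaw": 255}]'

```text
clock: 3.23
position: [0.5654, -0.1763, 0.1133]
ee_rot: [-3.109, -0.44, 0.002]
force: [-3.0, 1.5, 10.7]
width: 0.541
```

arm_command --deltas '[{"xyz": [0, 0, 0.05], "turn": 0, "jaw": 255}, {"xyz": [0, 0, 0.05], "turn": 0, "jaw": 255}]'

```text
clock: 3.4
position: [0.5654, -0.1763, 0.1134]
ee_rot: [-3.11, -0.44, 0.002]
force: [-3.9, 2.3, 10.2]
width: 0.536
```

```bash
python3 - <<'E'
from h import *
o=observe();print({k:np.round(o[k],4) for k in ['clock','joints','position','ee_rot','force','ft_torque','width']})
E
```

```text
{'clock': np.float64(3.4), 'joints': array([ 0.3379,  0.5061, -0.1776,  1.7715,  0.1111,  0.875 , -1.179 ]), 'position': array([ 0.5654, -0.1763,  0.1134]), 'ee_rot': array([-3.1097e+00, -4.4010e-01,  1.5000e-03]), 'force': array([-3.921 ,  2.3392, 10.2074]), 'ft_torque': array([0.3144, 0.764 , 0.0044]), 'width': np.float64(0.5355)}
```

The cap went down 6.4 mm with about 10 N against it, which matches the spring. Turning anticlockwise, which is a negative turn about the downward tool z.

arm_command --deltas '[{"xyz": [0, 0, 0.07], "turn": -5, "jaw": 255}, {"xyz": [0, 0, 0.07], "turn": -10, "jaw": 255}, {"xyz": [0, 0, 0.07], "turn": -15, "jaw": 255}, {"xyz": [0, 0, 0.07], "turn": -20, "jaw": 255}, {"xyz": [0, 0, 0.07], "turn": -25, "jaw": 255}]'

```text
clock: 3.82
position: [0.5668, -0.1766, 0.1139]
ee_rot: [2.939, 1.109, 0.003]
force: [-0.9, -0.5, 9.3]
width: 0.537
```

```bash
cat > st.py <<'E'
from h import *
from scipy.spatial.transform import Rotation as R
o=observe();print({k:np.round(o[k],4) for k in ['clock','joints','position','ee_rot','force','ft_torque','width']})
M=R.from_rotvec(o['ee_rot']).as_matrix();print('yaw tool x',np.degrees(np.arctan2(M[1,0],M[0,0])).round(2),'z',M[:,2].round(4))
E
python3 st.py
```

```text
{'clock': np.float64(3.8167), 'joints': array([ 0.4163,  0.5173, -0.2899,  1.7633,  0.1832,  0.8856, -0.803 ]), 'position': array([ 0.5668, -0.1766,  0.1139]), 'ee_rot': array([2.9387e+00, 1.1088e+00, 2.7000e-03]), 'force': array([-0.891 , -0.4774,  9.3052]), 'ft_torque': array([ 0.0726,  0.0065, -0.0414]), 'width': np.float64(0.5373)}
yaw tool x 41.34 z [ 0.0019  0.     -1.    ]
```

arm_command --deltas '[{"xyz": [0, 0, 0.1], "turn": -5, "jaw": 255}, {"xyz": [0, 0, 0.1], "turn": -10, "jaw": 255}, {"xyz": [0, 0, 0.1], "turn": -15, "jaw": 255}, {"xyz": [0, 0, 0.1], "turn": -20, "jaw": 255}, {"xyz": [0, 0, 0.1], "turn": -24, "jaw": 255}]'

```text
clock: 4.23
position: [0.5673, -0.1763, 0.1138]
ee_rot: [2.639, 1.701, 0.004]
force: [-2.1, 2.0, 10.2]
width: 0.535
```

arm_command --deltas '[{"xyz": [0, 0, 0.05], "turn": 0, "jaw": 255}, {"xyz": [0, 0, 0.05], "turn": 0, "jaw": 255}]'

```text
clock: 4.4
position: [0.5673, -0.1763, 0.1138]
ee_rot: [2.638, 1.702, 0.004]
force: [-3.0, 0.9, 8.3]
width: 0.536
```

```bash
python3 st.py; python3 - <<'E'
from h import *
d=get_image('wrist');save(d['frame'],'wrist3.png')
d=get_image('side');save(cv2.resize(d['frame'][130:400,220:500],None,fx=2.1,fy=2.1),'side3.png')
E
```

```text
{'clock': np.float64(4.4), 'joints': array([ 0.49  ,  0.5326, -0.3979,  1.7569,  0.2535,  0.8994, -0.4414]), 'position': array([ 0.5673, -0.1763,  0.1138]), 'ee_rot': array([2.6384, 1.7021, 0.0043]), 'force': array([-2.9742,  0.9033,  8.3128]), 'ft_torque': array([0.1811, 0.693 , 0.0712]), 'width': np.float64(0.5356)}
yaw tool x 65.66 z [ 0.0033 -0.     -1.    ]
```

View pics/wrist3.png

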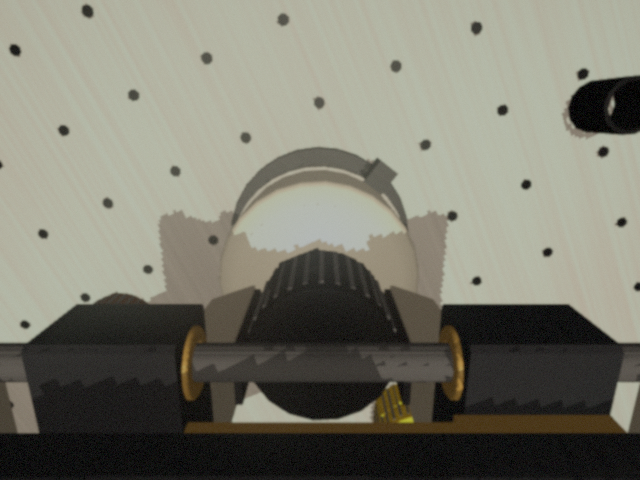

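View pics/side3.png

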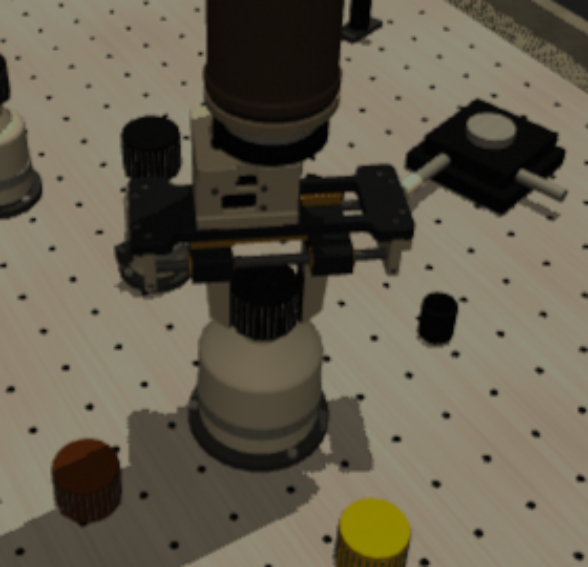

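The tool has turned 49.6° (yaw 16.1 to 65.7) and stayed down, with no reaction torque, so there's no sign of slip or a stop. Lifting slowly with a force check first.

arm_command --deltas '[{"xyz": [0, 0, -0.2], "turn": 0, "jaw": 255}, {"xyz": [0, 0, -0.4], "turn": 0, "jaw": 255}, {"xyz": [0, 0, -0.6], "turn": 0, "jaw": 255}, {"xyz": [0, 0, -0.8], "turn": 0, "jaw": 255}, {"xyz": [0, 0, -0.9], "turn": 0, "jaw": 255}]'

```text
clock: 4.92
position: [0.5673, -0.1763, 0.1229]
ee_rot: [2.639, 1.701, 0.004]
force: [1.2, 0.1, 1.3]
width: 0.534
```

It is 3 mm above the locked height with no downward pull, so the cap is free. Lifting on.

arm_command --deltas '[{"xyz": [0, 0, -0.5], "turn": 0, "jaw": 255}, {"xyz": [0, 0, -1.0], "turn": 0, "jaw": 255}, {"xyz": [0, 0, -1.5], "turn": 0, "jaw": 255}, {"xyz": [0, 0, -2.0], "turn": 0, "jaw": 255}, {"xyz": [0, 0, -2.5], "turn": 0, "jaw": 255}]'

```text
clock: 5.33
position: [0.5672, -0.1764, 0.1484]
ee_rot: [2.639, 1.701, 0.004]
force: [-0.3, -0.2, -1.2]
width: 0.539
```

arm_command --deltas '[{"xyz": [0, 0, -1.0], "turn": 0, "jaw": 255}, {"xyz": [0, 0, -2.0], "turn": 0, "jaw": 255}, {"xyz": [0, 0, -3.0], "turn": 0, "jaw": 255}, {"xyz": [0, 0, -3.8], "turn": 0, "jaw": 255}, {"xyz": [0, 0, -3.8], "turn": 0, "jaw": 255}]'

```text
clock: 5.75
position: [0.5683, -0.1765, 0.1889]
ee_rot: [2.637, 1.7, 0.008]
force: [0.5, -0.8, -1.1]
width: 0.536
```

arm_command --deltas '[{"xyz": [0, 0, 0], "turn": 0, "jaw": 255}, {"xyz": [0, 0, 0], "turn": 0, "jaw": 255}, {"xyz": [0, 0, 0], "turn": 0, "jaw": 255}, {"xyz": [0, 0, 0], "turn": 0, "jaw": 255}]'

```text
clock: 6.08
position: [0.568, -0.1765, 0.1884]
ee_rot: [2.637, 1.7, 0.007]
force: [0.5, 0.7, -1.1]
width: 0.538
```

```bash
python3 st.py; python3 - <<'E'
from h import *
d=get_image('wrist');save(d['frame'],'wrist4.png')
d=get_image('side');save(cv2.resize(d['frame'][130:400,220:500],None,fx=2.1,fy=2.1),'side4.png')
for u,v in [(345,262)]: print(depthpt(d,u,v))
np.savez('pics/side4.npz',**{k:v for k,v in d.items() if isinstance(v,np.ndarray)})
E
```

```text
{'clock': np.float64(6.0833), 'joints': array([ 0.5077,  0.4545, -0.4189,  1.6773,  0.2077,  1.048 , -0.4023]), 'position': array([ 0.568 , -0.1765,  0.1884]), 'ee_rot': array([2.6373, 1.7   , 0.007 ]), 'force': array([ 0.5116,  0.7449, -1.1444]), 'ft_torque': array([-0.0051, -0.0807, -0.0236]), 'width': np.float64(0.5384)}
yaw tool x 65.61 z [ 5.8e-03 -8.0e-04 -1.0e+00]
[ 0.56838609 -0.17047679  0.14554836]
```

View pics/wrist4.png

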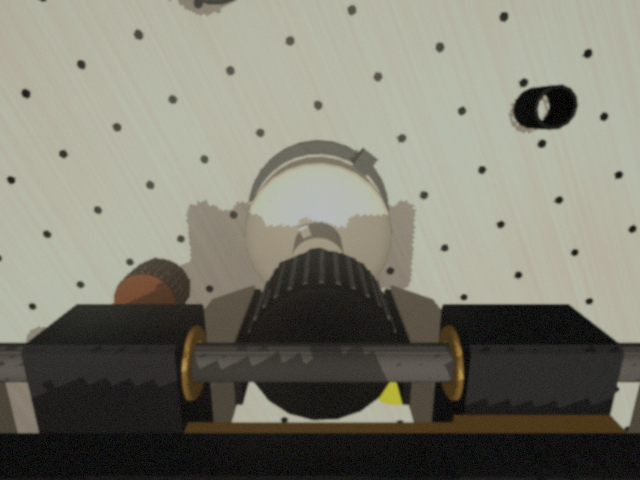

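View pics/side4.png

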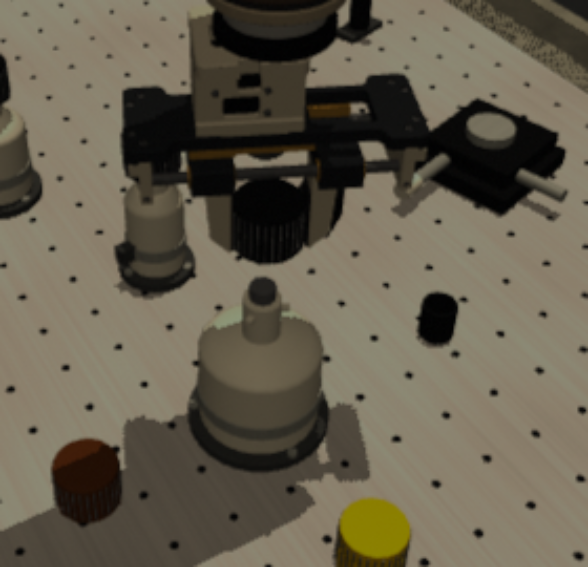

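The cap is off and hanging between the fingers at side-crop (268,220). The bare neck and plunger show below it at (262,295). One numeric check of the cap's height and that it's still, then I'll hand in.

```bash
python3 - <<'E'
from h import *
d=dict(np.load('pics/side4.npz'))
for u,v in [(340,224),(348,224),(355,224),(348,245)]: print((u,v),depthpt(d,u,v).round(4))
o=observe();print(o['clock'],o['position'],abs(o['dq']).max(),o['width'])
E
python3 -c "
from cell import sign_off,observe
print(sign_off())"
```

```text
(340, 224) [ 0.5579 -0.17    0.2238]
(348, 224) [ 0.5671 -0.1768  0.2249]
(355, 224) [ 0.5764 -0.1809  0.224 ]
(348, 245) [ 0.554  -0.1991  0.2075]
6.1833 [ 0.5680193  -0.17646187  0.18840886] 0.001684920770916295 0.5335553890294313
the job is handed in; nothing more can be done
None
```

I opened the widest bottle and handed the job in at about 6.2 s, with its cap held upright above the bottle it came from. The hand-in reports no verdict, so the results below are my own checks.

**What I did:** I picked the bottle whose body is about 1.9 times as wide as its cap and gripped the cap at 60 N. I then pressed it down about 6 mm, turned it 49.6° anticlockwise while it was down, and lifted it straight off.

**Last checks:**
- **Height:** depth readings put the cap's top at z ≈ 0.224 m. Its centre is therefore about 73 mm above the mouth.
- **Position:** the cap is within about 5 mm of the bottle's axis.
- **Held, upright and still:** the gripper opening is about 49 mm on the 50 mm cap. The tool is tilted less than 0.01 rad and the joints are at rest.
- **Clear of the bottle:** the side picture shows the bare neck and plunger well below the cap.
- **Other objects:** I gave no move near the other bottles, caps or optics parts, and nothing had visibly moved in the last pictures.

**What disagreed:** the side camera placed the cap 4–6 mm from where the wrist and top cameras did. I weighted the wrist and top cameras, and the cap came off without trouble. I measured the turn on the tool, not on the cap itself; that the cap lifted freely fits it having turned along.

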